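# Put the sample racks back in their own lanes

### The job

The four full sample racks were loaded into the wrong lanes of the analyser tray: move each one to the lane whose colour matches its tube caps, standing upright and fully down between the guides. You may park a rack in the empty grey lane on the way, but it must be empty again at the end. The tubes hold samples, so keep the racks upright and lower them in rather than letting them drop, and leave the empty black rack behind the tray where it stands.

Things in the scene. Friction and masses are not known exactly. Their poses are not given: they have to be found in the camera images.
- rack_red: Loose grey rack with five tubes with red caps (fixed in it; tops 16 to 18 mm above it), 0.17 kg. Body 30 mm wide (its x), 123 long (its y), 72 tall; foot 24 wide, 133 long, 8 tall. Origin: centre of the underside; z up. Hold it across its 30 mm width at mid-length, 45 to 60 mm above its underside; either way round is the same.
- rack_purple: Loose grey rack with six tubes with purple caps (fixed in it; tops 16 to 18 mm above it), 0.17 kg. Body 30 mm wide (its x), 123 long (its y), 72 tall; foot 24 wide, 133 long, 8 tall. Origin: centre of the underside; z up. Hold it across its 30 mm width at mid-length, 45 to 60 mm above its underside; either way round is the same.
- rack_white: Loose grey rack with four tubes with white caps (fixed in it; tops 16 to 18 mm above it), 0.17 kg. Body 30 mm wide (its x), 123 long (its y), 72 tall; foot 24 wide, 133 long, 8 tall. Origin: centre of the underside; z up. Hold it across its 30 mm width at mid-length, 45 to 60 mm above its underside; either way round is the same.
- rack_yellow: Loose grey rack with five vials with yellow caps (fixed in it; tops 16 to 18 mm above it), 0.17 kg. Body 30 mm wide (its x), 123 long (its y), 72 tall; foot 24 wide, 133 long, 8 tall. Origin: centre of the underside; z up. Hold it across its 30 mm width at mid-length, 45 to 60 mm above its underside; either way round is the same.
- seat_red (a point): Centre of the floor of the red lane; a rack's underside rests here, 14 mm above the bench. x runs along the lane (and along the rack's length), z up. Inside its guides it is 36 mm wide, 140 long; guides and end stops are 19 mm high, flared by 5 mm above 8 mm. The whole lane is red.
- seat_purple (a point): Centre of the floor of the purple lane; a rack's underside rests here, 14 mm above the bench. x runs along the lane (and along the rack's length), z up. Inside its guides it is 36 mm wide, 140 long; guides and end stops are 19 mm high, flared by 5 mm above 8 mm. The whole lane is purple.
- seat_white (a point): Centre of the floor of the white lane; a rack's underside rests here, 14 mm above the bench. x runs along the lane (and along the rack's length), z up. Inside its guides it is 36 mm wide, 140 long; guides and end stops are 19 mm high, flared by 5 mm above 8 mm. The whole lane is white.
- seat_yellow (a point): Centre of the floor of the yellow lane; a rack's underside rests here, 14 mm above the bench. x runs along the lane (and along the rack's length), z up. Inside its guides it is 36 mm wide, 140 long; guides and end stops are 19 mm high, flared by 5 mm above 8 mm. The whole lane is yellow.
- seat_grey (a point): Centre of the floor of the spare lane; a rack's underside rests here, 14 mm above the bench. x runs along the lane (and along the rack's length), z up. Inside its guides it is 36 mm wide, 140 long; guides and end stops are 19 mm high, flared by 5 mm above 8 mm. All grey, empty at the start. The five lanes lie side by side, 76 mm apart, on one fixed dark tray.
- empty_rack: Bystander: loose, empty black rack, 31 mm wide (its x), 92 long (its y), 80 tall, standing on the bench behind the tray, its length along the tray's edge. Origin: centre of the underside; z up.
Things that resemble listed ones, but are neither listed nor needed, are in the scene too. Leave any green look-alike of the rack_white alone.

How it is judged:
By the outcome, as a careful person would: the job done as asked, in the order asked, and still so for the second after the job is handed in, with the robot touching nothing.
It also fails if it takes over 136 s, if anything falls off the work surface, if the arm or the gripper's body presses on something with over 40 N, if the wrist force passes 120 N, or if a joint passes its speed limit or range.

### The arm

A 6-joint arm with a two-finger parallel gripper is mounted at the origin on a cart in front of the work surface, level with it; the furniture and walls round the work are solid. World frame = base frame: x ahead of the robot, y to its left, z up, the work surface at z = 0. Lengths are in m, angles in rad, forces in N, time in s.
With the tool pointing down it reaches from about 0.35 to 0.775 m from the base axis. Payload 7.3 kg.
Tool frame: the origin (TCP) lies at the centre of the arm's flange, where the gripper is bolted on; the fingertips stand 178 mm ahead of it and the grasp point (between the pads) lies 159 mm ahead of it; z points along the fingers, y is the line along which they close (so a half turn about z gives the same grasp; the last joint's range is limited). The gripper opens to 92 mm and grips with 3 to 60 N. Pads are 19 mm wide; open, the fingers measure 130 mm over their backs; the gripper's body (75 mm by 190 mm) begins 47 mm behind the grasp point.
Start: joints at [-1.402, 0.342, 1.524, -0, 1.275, -0.146], TCP at [0.163, -0.499, 0.405] pointing down, gripper open.
Joint ranges: [-2.53, 2.53], [-0.77, 2.02], [0.04, 2.7], [-1, 4.14], [0.28, 2.66], [-3.11, 3.11]. Speed limits (rad/s): [2.57, 2.57, 3.14, 3.14, 3.14, 3.14].

### API

Orientations are given as [roll, pitch, yaw] about the fixed x, y, z axes, in that order (R = Rz(yaw) Ry(pitch) Rx(roll)).
In Python, from cell import telemetry, vision, ticket gives the robot as it stands.
- The arm moves only by the shell command python3 -m crank 'ROWS' [FORCE]. ROWS is JSON, a list of rows, each a list of 5 numbers: the gripper command: -1 is shut, 1 is fully open, values between are in proportion, then the shift along the tool's x, y, z in mm, then the turn about the tool's z in rad. In form: [[fingers, dx, dy, dz, roll], ...]. A call has 1 to 12 rows; each row is the pose to reach, as a shift and turn from the pose commanded when the call began, along the tool's axes at that moment; what a row does not reach only later rows make up. A row lasts 1/12 s, in which the tool goes at most 41.7 mm and 7.16 degrees, less where a joint would pass 70% of its speed; a pose out of reach is approached as far as the arm can. A call with a gripper value outside its range is refused whole. The fingers move at their own pace and stop on an object; FORCE is the grip in N (left out, the last holds). Time passes only in rows, so rows that repeat a pose let the fingers close. It gives the time, the measured TCP pose, the force, the opening and the grip force at its end, in the units of the state.
- telemetry.observe(): the state, without advancing time (a new reading comes with each control period).
- vision.read_camera(name): name is "side" or "top"; returns (picture, depth): 384x512x3 uint8, red, green, blue; 384x512 float32, m along the optical axis (not along the pixel's ray), 0 where there is no reading.
- vision.get_calibration(name): a dict with "camera_matrix" (3x3 intrinsics, pixels), "rvec" (rotation vector, rad) and "tvec" (3), from world to camera coordinates, as OpenCV has them. Camera axes: x right, y down, z forward; pixel columns grow to the right and rows downward; lengths in m; the calibration is good to about 2 mm. A picture is of the moment at which its call begins. get_calibration takes no time and is no camera call.
- ticket.hand_in(): hands the job in; it is judged then, once.
The state is a dict: "time": time; "qpos": joint angles; "qvel": joint speeds; "joint_efforts": joint torques, N m; "tool_pos": TCP position; "tool_rot": TCP orientation; "contact_force": force on the tool from outside, world axes, zero at the start; "torque": the same for the moment, N m; "opening": finger opening in m; "grip_force": force on a finger pad.
Only numpy, scipy, OpenCV 4.12 (cv2) and the standard library are available. Lean on these libraries where they do the work, as an engineer would, in place of code of your own. Each camera call takes 0.05 s, during which the arm holds its last target. There are 200 camera calls.

## Working session

There is one attempt and no reset: what is moved stays moved. The work goes in short steps, Python scripts to look and compute and a shell command to move; the robot and the scene stay as the last step left them, time stands still between calls to the robot, and variables do not carry over. Pictures are saved under pics/ and viewed, at most 14 in all, crops included, and the job is handed in when it is done.

```bash
mkdir -p pics; ls; python3 - <<'E'
from cell import telemetry, vision
import cv2, numpy as np
for n in ("top","side"):
    p,d=vision.read_camera(n); cv2.imwrite(f"pics/{n}0.png",p[:,:,::-1]); np.savez(f"{n}0.npz",p=p,d=d)
    c=vision.get_calibration(n); print(n,c)
    R=cv2.Rodrigues(np.array(c["rvec"],float))[0]; print(-R.T@np.array(c["tvec"]).ravel())
s=telemetry.observe(); print(s)
E
```

```text
pics
top {'camera_matrix': array([[496.94486363,   0.        , 252.48808256],
       [  0.        , 496.94486363, 180.51017945],
       [  0.        ,   0.        ,   1.        ]]), 'rvec': array([ 2.14334937, -2.1962831 ,  0.08401696]), 'tvec': array([-0.01359235,  0.62651326,  1.07618827])}
[ 0.52732895 -0.04086022  1.12744819]
side {'camera_matrix': array([[401.39148359,   0.        , 255.0047191 ],
       [  0.        , 401.39148359, 192.56573828],
       [  0.        ,   0.        ,   1.        ]]), 'rvec': array([ 0.18821105, -2.68644143,  1.52051651]), 'tvec': array([0.5865544 , 0.10268296, 0.9034612 ])}
[0.49744504 0.79233628 0.54367606]
{'time': 0.1, 'qpos': array([-1.40199701e+00,  3.42673150e-01,  1.52494188e+00,  1.34881152e-05,
        1.27540091e+00, -1.46004639e-01]), 'qvel': array([-3.00883537e-04, -1.53939584e-03, -2.12316744e-03, -9.01679617e-05,
       -8.61621380e-04,  7.52207211e-04]), 'joint_efforts': array([ 1.90000217e-03, -4.32001126e+01, -2.44694299e+01,  7.19470927e-02,
        5.25802025e-02, -4.29523050e-05]), 'tool_pos': array([ 0.1625556 , -0.4990714 ,  0.40409673]), 'tool_rot': array([-3.14018638e+00, -2.19830512e-04,  3.14799863e-01]), 'contact_force': array([-0.44347373, -1.19140826, -0.00460661]), 'torque': array([0.00793785, 0.06997856, 0.01915801]), 'grip_force': 0.0, 'opening': 0.09195038040789213}
```

View pics/top0.png

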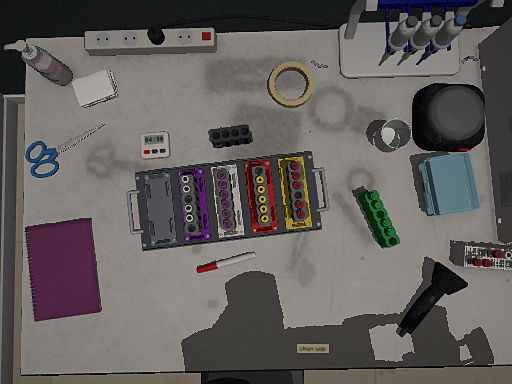

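View pics/side0.png

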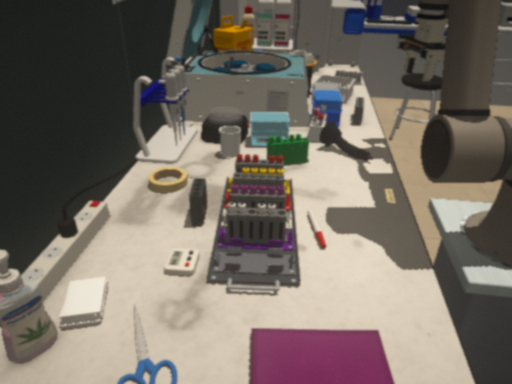

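The top view shows the lanes from left to right. The grey lane (158,208) is empty. The purple lane (192,203) holds white caps, the white lane (226,200) purple caps, the red lane (262,196) yellow caps, and the yellow lane (295,192) red caps. The black rack is at (230,134).

Look-alikes: the green rack at (379,219) for rack_white, the boxed red tubes at (485,255) for rack_red, and the pen at (225,262). The targets are the four racks in the tray. I'll check that with a close crop and measure.

```bash
cat > h.py <<'E'
import numpy as np, cv2
from cell import telemetry, vision
def cal(n):
    c=vision.get_calibration(n); return c["camera_matrix"],cv2.Rodrigues(np.array(c["rvec"],float))[0],np.array(c["tvec"],float).ravel()
def cloud(n,d):
    K,R,t=cal(n); v,u=np.mgrid[:d.shape[0],:d.shape[1]]
    P=np.stack([(u-K[0,2])/K[0,0]*d,(v-K[1,2])/K[1,1]*d,d],-1)
    return (P-t)@R
def ray(n,uv,z):
    K,R,t=cal(n); uv=np.atleast_2d(uv).astype(float)
    r=np.c_[(uv[:,0]-K[0,2])/K[0,0],(uv[:,1]-K[1,2])/K[1,1],np.ones(len(uv))]@R
    C=-R.T@t; return C+r*((z-C[2])/r[:,2])[:,None]
E
python3 - <<'E'
from h import *
f=np.load("top0.npz"); p,d=f["p"],f["d"]
cv2.imwrite("pics/crop1.png",cv2.resize(p[130:260,120:340],None,fx=3.6,fy=3.6,interpolation=cv2.INTER_CUBIC)[:,:,::-1])
W=cloud("top",d); z=W[...,2]
print("bench z",np.median(z[270:280,100:180]),"grey floor",np.median(z[195:220,150:168]))
m=((z>.078)&(z<.094)).astype(np.uint8); m[:140]=0;m[260:]=0;m[:,:130]=0;m[:,335:]=0
n,L,s,c=cv2.connectedComponentsWithStats(m)
for i in range(1,n):
    if s[i,4]<60: continue
    pts=W[L==i]; r=cv2.minAreaRect((pts[:,:2]*1000).astype(np.float32)); print(c[i].round(),s[i,4],r,np.median(pts[:,2]))
# full rack blobs incl. caps
hs=cv2.cvtColor(p,cv2.COLOR_RGB2HSV)
m2=((z>.06)).astype(np.uint8); m2[:140]=0;m2[260:]=0;m2[:,:130]=0;m2[:,335:]=0
n,L,s,c=cv2.connectedComponentsWithStats(m2)
for i in range(1,n):
    if s[i,4]>60:
        pts=W[L==i]; print("all",c[i].round(),s[i,4],cv2.minAreaRect((pts[:,:2]*1000).astype(np.float32)),np.percentile(pts[:,2],[5,50,95]))
E
```

```text
bench z -1.849019804473028e-05 grey floor 0.014168533822058342
[297. 190.] 501 ((598.85791015625, -122.70665740966797), (123.07559204101562, 29.97471809387207), 5.232776165008545) 0.08645425764942002
[261. 194.] 501 ((591.1193237304688, -47.13981628417969), (122.78323364257812, 29.377466201782227), 5.739201068878174) 0.08636305254811287
[225. 199.] 511 ((582.7884521484375, 30.336688995361328), (122.82599639892578, 29.90300178527832), 5.400947570800781) 0.08639437201616308
[189. 204.] 532 ((576.1573486328125, 105.57671356201172), (122.86703491210938, 30.852680206298828), 5.328902244567871) 0.08620912717373451
all [222. 141.] 69 ((708.92626953125, 27.549114227294922), (5.672739028930664, 55.33942794799805), 1.5400254726409912) [0.06224615 0.07562329 0.08203972]
all [297. 190.] 797 ((594.4347534179688, -86.08714294433594), (124.63201141357422, 103.25444793701172), 5.662303924560547) [0.07344353 0.08741946 0.10541303]
all [261. 196.] 767 ((590.3963623046875, -47.126312255859375), (124.1712646484375, 30.622638702392578), 5.916280269622803) [0.08223766 0.08743573 0.10548672]
all [225. 199.] 826 ((584.8802490234375, 5.157726287841797), (123.53225708007812, 80.36776733398438), 5.598535060882568) [0.08245041 0.08768097 0.10534496]
all [189. 203.] 807 ((581.6238403320312, 42.86227035522461), (122.74419403076172, 157.36404418945312), 4.990447998046875) [0.07158209 0.08674236 0.10510867]
```

View pics/crop1.png

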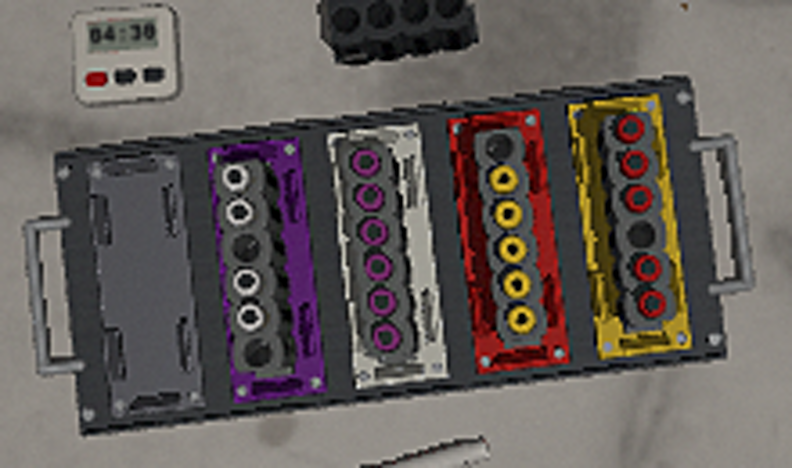

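Four racks confirmed, each measuring 123 x 30 mm with its top at 86 mm, as expected. Next are the lane centres, from the guide heights and the tray outline.

```bash
python3 - <<'E'
from h import *
f=np.load("top0.npz"); p,d=f["p"],f["d"]
W=cloud("top",d); z=W[...,2]; a=np.radians(5.5)
e=np.array([np.cos(a),np.sin(a)]); q=np.array([-np.sin(a),np.cos(a)])  # along lane, across
O=np.array([582.8,30.3])
X=W[...,:2]*1000-O; l=X@e; t=X@q
racks=dict(red=(598.9,-122.7),yel=(591.1,-47.1),pur=(582.8,30.3),whi=(576.2,105.6))
for k,v in racks.items(): print(k,"l,t",((np.array(v)-O)@e).round(1),((np.array(v)-O)@q).round(1))
reg=(abs(l)<110)&(t>-200)&(t<200)
# tray plate outline
m=reg&(z>.003)&(z<.02); pts=np.c_[l[m],t[m]]
print("tray l",np.percentile(pts[:,0],[.5,1,99,99.5]).round(1))
mm=m&(abs(l)<75); print("tray rect z5-20",cv2.minAreaRect((W[m][:,:2]*1000).astype(np.float32)))
g=reg&(abs(t-152)<32)&(z>.022)&(z<.045)
print("grey guides n",g.sum(),"l",np.percentile(l[g],[1,99]),"t",np.percentile(t[g],[1,99]),np.percentile(z[g],[50,95]),cv2.minAreaRect((W[g][:,:2]*1000).astype(np.float32)))
for k,t0 in zip(("pur","whi","red","yel"),(76,0,-76,-152)):
    g=reg&(abs(t-t0)<32)&(z>.026)&(z<.04)&(abs(l)<85)
    hi=g&(l>55)&(abs(t-t0)<10); lo=g&(l<-55)&(abs(t-t0)<10)
    print(k,g.sum(),"t",np.percentile(t[g],[1,99]).round(1),"l hi",hi.sum(),l[hi].round(0)[:6],"lo",l[lo].round(0)[:6])
# saturation-coloured lane floor outline
hs=cv2.cvtColor(p,cv2.COLOR_RGB2HSV)
for k,(h0,h1,t0) in dict(pur=(130,160,76),yel=(20,32,-152),red=(0,8,-76)).items():
    m=(hs[...,0]>=h0)&(hs[...,0]<=h1)&(hs[...,1]>110)&(z<.04)&reg&(abs(t-t0)<40)
    print(k,"lane colour rect",cv2.minAreaRect((W[m][:,:2]*1000).astype(np.float32)), "z",np.median(z[m]),"l",np.percentile(l[m],[1,99]),"t",np.percentile(t[m],[1,99]))
E
```

```text
red l,t 1.4 -153.8
yel l,t 0.8 -77.8
pur l,t 0.0 0.0
whi l,t 0.6 75.6
tray l [-103.6  -97.6   98.8  103.6]
tray rect z5-20 ((582.7426147460938, 30.25274658203125), (219.8339385986328, 399.953369140625), 5.564791679382324)
grey guides n 286 l [-76.55997911  78.49542273] t [125.07017298 176.68367001] [0.02949243 0.03450066] ((569.265869140625, 180.93081665039062), (155.69696044921875, 52.84148025512695), 5.470646381378174)
pur 244 t [ 49.1 100.5] l hi 26 [79. 78. 78. 78. 78. 78.] lo [-55. -55. -56. -58. -70. -70.]
whi 233 t [-26.9  24.4] l hi 25 [79. 79. 78. 78. 78. 77.] lo [-58. -71. -71. -72. -72. -72.]
red 249 t [-103.   -51.3] l hi 35 [79. 79. 78. 78. 78. 78.] lo [-57. -71. -71. -71. -72. -72.]
yel 258 t [-178.7 -127.2] l hi 29 [79. 79. 79. 78. 78. 78.] lo [-58. -62. -70. -71. -72. -72.]
pur lane colour rect ((574.5108032226562, 105.01038360595703), (167.6242218017578, 59.30274200439453), 5.504287242889404) z 0.01528873211969985 l [-78.40713917  79.78181761] t [ 45.95853828 103.60502399]
yel lane colour rect ((599.1298217773438, -122.13102722167969), (161.77615356445312, 59.21501159667969), 5.615271091461182) z 0.0155858229950485 l [-78.39740537  80.46918806] t [-182.3945356  -124.16172084]
red lane colour rect ((591.6637573242188, -46.345211029052734), (161.3178253173828, 58.86288070678711), 5.638330459594727) z 0.01582446248861822 l [-78.14099206  79.16023308] t [-106.18282595  -48.37666699]
```

```bash
cat >> h.py <<'E'
from scipy.spatial.transform import Rotation as Ro
A=np.radians(5.5); E_=np.array([np.cos(A),np.sin(A)]); Q_=np.array([-np.sin(A),np.cos(A)]); O=np.array([582.8,30.3])
LANE=dict(grey=150.9,purple=74.8,white=-1.2,red=-77.2,yellow=-153.2)   # t; l=0.8
def seat(k): return O+.8*E_+LANE[k]*Q_
def go(xy,z):
    "shift (tool mm, rad) from here to xy,z (mm), yaw A"
    s=telemetry.observe(); R=Ro.from_euler("xyz",s["tool_rot"])
    dl=R.inv().apply(np.r_[xy,z]-s["tool_pos"]*1000); yaw=s["tool_rot"][2]
    print("shift",dl.round(1),"roll",round(yaw-A,3),"pos",(s["tool_pos"]*1000).round(1),"rot",s["tool_rot"].round(3),"F",s["contact_force"].round(1),"open",round(s["opening"],4),"grip",round(s["grip_force"],1),"t",round(s["time"],2))
E
python3 -m crank '[[0.2,20,-8,0,0.02],[0.2,55,-23,0,0.06],[0.2,95,-40,0,0.1],[0.2,135,-57,0,0.14],[0.2,175,-73,0,0.18],[0.2,215,-90,0,0.21],[0.2,255,-107,0,0.219],[0.2,295,-124,0,0.219],[0.2,335,-140,0,0.219],[0.2,365,-153,0,0.219],[0.2,380,-159,0,0.219],[0.2,380,-159,0,0.219]]' 25
python3 -c "
from h import *
go((598.9,-122.7),350)"
```

```text
time: 1.1
tool_pos: [0.4771, -0.2274, 0.4042]
tool_rot: [-3.14, -0.0, 0.101]
contact_force: [-1.3, -0.3, 0.5]
opening: 0.0549
grip_force: 0.0
shift [131.7 -91.9  54.3] roll 0.005 pos [ 477.1 -227.4  404.2] rot [-3.14  -0.     0.101] F [-1.3 -0.3  0.5] open 0.0549 grip 0.0 t 1.1
```

```bash

python3 -m crank '[[0.2,20,-14,8,0.005],[0.2,45,-32,18,0.005],[0.2,75,-52,30,0.005],[0.2,105,-73,42,0.005],[0.2,125,-87,50,0.005],[0.2,132,-92,54,0.005],[0.2,132,-92,54,0.005],[0.2,132,-92,54,0.005]]'
python3 - <<'E'
from h import *
go((598.9,-122.7),228)
for n in("top","side"):
    p,d=vision.read_camera(n); cv2.imwrite(f"pics/{n}1.png",p[:,:,::-1]); np.savez(f"{n}1.npz",p=p,d=d)
p=cv2.imread("pics/side1.png")[80:300,150:400]; cv2.imwrite("pics/c2.png",cv2.resize(p,None,fx=2.6,fy=2.6,interpolation=cv2.INTER_CUBIC))
E
```

```text
time: 1.77
tool_pos: [0.5967, -0.1269, 0.3504]
tool_rot: [3.141, 0.002, 0.091]
contact_force: [0.1, -0.1, 0.9]
opening: 0.0548
grip_force: 0.0
shift [  2.8  -4.  122.4] roll -0.005 pos [ 596.7 -126.9  350.4] rot [3.141e+00 2.000e-03 9.100e-02] F [ 0.1 -0.1  0.9] open 0.0548 grip 0.0 t 1.77
```

View pics/c2.png

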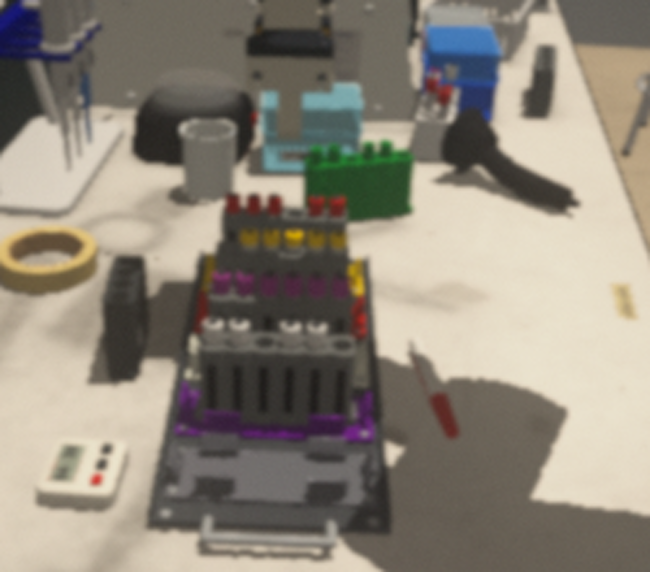

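The side crop shows the open fingers at (290,100), over the middle of the red-capped rack at (288,205). The lanes and racks are undisturbed. I'll check that the arm has settled, then descend.

```bash
python3 -c "
from h import *
go((598.9,-122.7),228)"
```

```text
shift [  2.9  -4.7 123.4] roll -0.007 pos [ 596.4 -127.6  351.4] rot [ 3.141 -0.     0.089] F [ 0.2 -0.5  0.1] open 0.055 grip 0.0 t 1.87
```

```bash

python3 -m crank '[[0.2,3,-4.5,10,-0.007],[0.2,3,-4.5,25,-0.007],[0.2,3,-4.5,40,-0.007],[0.2,3,-4.5,55,-0.007],[0.2,3,-4.5,70,-0.007],[0.2,3,-4.5,85,-0.007],[0.2,3,-4.5,97,-0.007],[0.2,3,-4.5,107,-0.007],[0.2,3,-4.5,115,-0.007],[0.2,3,-4.5,120,-0.007],[0.2,3,-4.5,122,-0.007],[0.2,3,-4.5,122,-0.007]]'
python3 -c "
from h import *
go((598.9,-122.7),228)"
```

```text
time: 2.87
tool_pos: [0.5998, -0.1215, 0.2285]
tool_rot: [3.142, 0.0, 0.098]
contact_force: [-0.1, 0.8, -0.4]
opening: 0.0548
grip_force: 0.0
shift [-1.   1.1  0.5] roll 0.002 pos [ 599.8 -121.5  228.5] rot [3.142 0.    0.098] F [-0.1  0.8 -0.4] open 0.0548 grip 0.0 t 2.87
```

```bash

python3 -m crank '[[-1,0,0,0,0],[-1,0,0,0,0],[-1,0,0,0,0],[-1,0,0,0,0],[-1,0,0,0,0],[-1,0,0,0,0]]' 25
python3 -c "
from h import *
go((598.9,-122.7),228)"
```

```text
time: 3.37
tool_pos: [0.5999, -0.1214, 0.2291]
tool_rot: [3.141, -0.001, 0.098]
contact_force: [0.3, 0.8, 2.3]
opening: 0.0302
grip_force: 25.0
shift [-1.2  1.2  1.1] roll 0.002 pos [ 599.9 -121.4  229.1] rot [ 3.141e+00 -1.000e-03  9.800e-02] F [0.3 0.8 2.3] open 0.0302 grip 25.0 t 3.37
```

```bash

python3 -m crank '[[-1,0,0,-4,0],[-1,0,0,-12,0],[-1,0,0,-23,0],[-1,0,0,-36,0],[-1,0,0,-50,0],[-1,0,0,-64,0],[-1,0,0,-78,0],[-1,0,0,-92,0],[-1,0,0,-104,0],[-1,0,0,-114,0],[-1,0,0,-119,0],[-1,0,0,-120,0]]'
python3 -m crank '[[-1,0,-8,0,0],[-1,0,-24,0,0],[-1,0,-46,0,0],[-1,0,-70,0,0],[-1,0,-94,0,0],[-1,0,-118,0,0],[-1,0,-142,0,0],[-1,0,-166,0,0],[-1,0,-190,0,0],[-1,0,-214,0,0],[-1,0,-236,0,0],[-1,0,-256,0,0]]'
python3 -m crank '[[-1,-0.3,-16,0,0],[-1,-0.5,-29,0,0],[-1,-0.5,-38,0,0],[-1,-0.5,-44,0,0],[-1,-0.5,-48,0,0],[-1,-0.5,-49,0,0],[-1,-0.5,-49,0,0],[-1,-0.5,-49,0,0]]'
python3 - <<'E'
from h import *
go(seat("grey"),228)
for n in("top","side"):
    p,d=vision.read_camera(n); cv2.imwrite(f"pics/{n}2.png",p[:,:,::-1]); np.savez(f"{n}2.npz",p=p,d=d)
p=cv2.imread("pics/side2.png")[100:320,150:400]; cv2.imwrite("pics/c3.png",cv2.resize(p,None,fx=2.6,fy=2.6,interpolation=cv2.INTER_CUBIC))
go(seat("grey"),228)
E
```

```text
time: 4.37
tool_pos: [0.5999, -0.1214, 0.3503]
tool_rot: [3.141, -0.002, 0.098]
contact_force: [0.3, 0.6, -1.5]
opening: 0.0297
grip_force: 25.0
time: 5.37
tool_pos: [0.5737, 0.1362, 0.3478]
tool_rot: [-3.141, 0.002, 0.099]
contact_force: [1.0, 0.1, -2.1]
opening: 0.0299
grip_force: 25.0
time: 6.03
tool_pos: [0.5697, 0.1815, 0.3487]
tool_rot: [3.141, 0.0, 0.097]
contact_force: [0.8, -0.7, -1.7]
opening: 0.0298
grip_force: 25.0
shift [ -0.7   0.8 120.7] roll 0.001 pos [569.7 181.5 348.7] rot [3.141 0.    0.097] F [ 0.8 -0.7 -1.7] open 0.0298 grip 25.0 t 6.03
shift [ -0.7   0.7 120.7] roll 0.001 pos [569.7 181.4 348.7] rot [3.141 0.    0.097] F [ 0.   0.5 -1.8] open 0.0304 grip 25.0 t 6.13
```

View pics/c3.png

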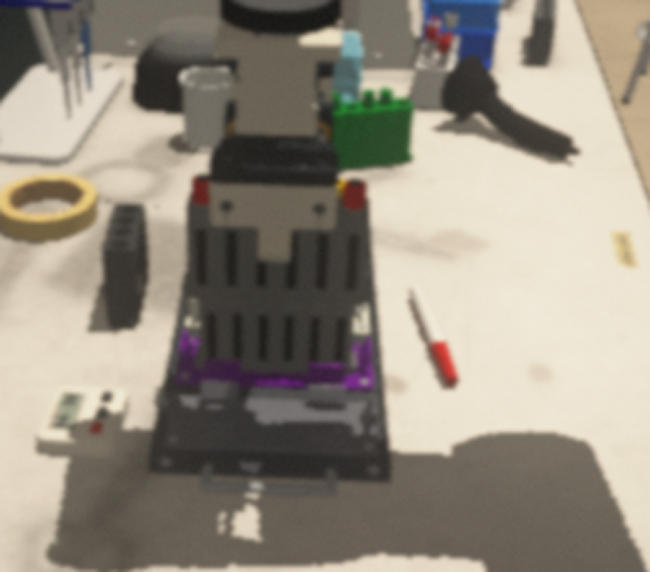

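The crop shows the rack hanging upright in the grip with its red caps at (200,190) and (352,195), above and aligned with the grey lane at (270,415). Lowering it.

```bash

python3 -m crank '[[-1,-0.3,0.4,4,0],[-1,-0.3,0.4,12,0],[-1,-0.3,0.4,23,0],[-1,-0.3,0.4,36,0],[-1,-0.3,0.4,50,0],[-1,-0.3,0.4,64,0],[-1,-0.3,0.4,78,0],[-1,-0.3,0.4,90,0],[-1,-0.3,0.4,99,0],[-1,-0.3,0.4,104,0],[-1,-0.3,0.4,107,0],[-1,-0.3,0.4,109,0]]'
python3 -m crank '[[-1,0,0,1.5,0],[-1,0,0,3,0],[-1,0,0,4.5,0],[-1,0,0,6,0],[-1,0,0,7.5,0],[-1,0,0,9,0],[-1,0,0,10,0],[-1,0,0,10.5,0],[-1,0,0,11,0],[-1,0,0,11,0],[-1,0,0,11,0]]'
```

```text
time: 7.13
tool_pos: [0.5694, 0.1817, 0.2393]
tool_rot: [3.141, 0.0, 0.098]
contact_force: [0.4, -0.6, -1.7]
opening: 0.03
grip_force: 25.0
time: 8.05
tool_pos: [0.5693, 0.1817, 0.2291]
tool_rot: [3.141, -0.0, 0.098]
contact_force: [-2.2, -1.1, 3.3]
opening: 0.0298
grip_force: 25.0
```

```bash

python3 -m crank '[[0.2,0,0,0,0],[0.2,0,0,0,0],[0.2,0,0,0,0],[0.2,0,0,0,0],[0.2,0,0,-6,0],[0.2,0,0,-18,0],[0.2,0,0,-36,0],[0.2,0,0,-56,0],[0.2,0,0,-76,0],[0.2,0,0,-96,0],[0.2,0,0,-112,0],[0.2,0,0,-118,0]]'
python3 -m crank '[[0.2,0,10,0,0],[0.2,0,30,0,0],[0.2,0,55,0,0],[0.2,0,80,0,0],[0.2,0,105,0,0],[0.2,0,130,0,0],[0.2,0,155,0,0],[0.2,0,180,0,0],[0.2,0,203,0,0],[0.2,0,219,0,0],[0.2,0,228,0,0],[0.2,0,228,0,0]]'
cat >> h.py <<'E'
def racks(p,d):
    "rack tops on the tray from the top view: l,t,angle,z"
    W=cloud("top",d); z=W[...,2]; X=W[...,:2]*1000-O
    m=((z>.078)&(z<.094)&(abs(X@E_)<75)&(abs(X@Q_)<180)).astype(np.uint8)
    n,L,s,c=cv2.connectedComponentsWithStats(m)
    for i in range(1,n):
        if s[i,4]<100: continue
        w=W[L==i]; r=cv2.minAreaRect((w[:,:2]*1000).astype(np.float32)); v=np.array(r[0])-O
        print("rack px",c[i].round(),"l,t",(v@E_).round(1),(v@Q_).round(1),"size",np.round(r[1],1),"ang",round(r[2],2),"z",np.median(w[:,2]).round(4))
E
python3 - <<'E'
from h import *
go((591.1,-47.1),228)
p,d=vision.read_camera("top"); cv2.imwrite("pics/top3.png",p[:,:,::-1])
racks(p,d)
go((591.1,-47.1),228)
E
```

```text
time: 9.05
tool_pos: [0.5697, 0.1818, 0.3499]
tool_rot: [-3.141, -0.005, 0.098]
contact_force: [0.6, 0.2, 0.2]
opening: 0.055
grip_force: 0.0
time: 10.05
tool_pos: [0.5914, -0.0474, 0.3455]
tool_rot: [-3.142, 0.002, 0.095]
contact_force: [-1.2, -0.1, -0.5]
opening: 0.0549
grip_force: 0.0
shift [-1.000e-01 -3.000e-01  1.175e+02] roll -0.001 pos [591.4 -47.4 345.5] rot [-3.142e+00  2.000e-03  9.500e-02] F [-1.2 -0.1 -0.5] open 0.0549 grip 0.0 t 10.05
rack px [189. 204.] l,t 0.7 75.7 size [122.9  30.2] ang 5.04 z 0.0863
rack px [155. 209.] l,t -0.6 150.2 size [123.   31.6] ang 5.31 z 0.0863
rack px [264. 216.] l,t -43.3 -78.0 size [34.4 29.4] ang 5.72 z 0.0866
rack px [228. 221.] l,t -43.5 -0.4 size [35.8 28.3] ang 5.55 z 0.0864
shift [ -0.2   1.1 117.7] roll 0.0 pos [591.3 -46.1 345.7] rot [-3.141e+00  2.000e-03  9.600e-02] F [0.7 0.2 0.6] open 0.0549 grip 0.0 t 10.1
```

The red rack is seated in grey: top at 86.3 mm, l -0.6, t 150.2. Next is the yellow rack.

```bash

python3 -m crank '[[0.2,0,0.5,10,0],[0.2,0,0.5,25,0],[0.2,0,0.5,42,0],[0.2,0,0.5,60,0],[0.2,0,0.5,78,0],[0.2,0,0.5,94,0],[0.2,0,0.5,106,0],[0.2,0,0.5,113,0],[0.2,0,0.5,117,0],[0.2,0,0.5,117,0],[0.2,0,0.5,117,0]]'
python3 -m crank '[[-1,0,0,0,0],[-1,0,0,0,0],[-1,0,0,0,0],[-1,0,0,0,0],[-1,0,0,0,0],[-1,0,0,0,0]]'
python3 -c "
from h import *
go((591.1,-47.1),228)"
```

```text
time: 11.02
tool_pos: [0.5918, -0.0453, 0.23]
tool_rot: [3.141, -0.001, 0.098]
contact_force: [1.0, 0.1, 0.6]
opening: 0.0551
grip_force: 0.0
time: 11.52
tool_pos: [0.5917, -0.0458, 0.2301]
tool_rot: [3.141, -0.001, 0.098]
contact_force: [-1.6, 0.2, 2.0]
opening: 0.0299
grip_force: 25.0
shift [-0.7  1.3  2.1] roll 0.002 pos [591.7 -45.8 230.1] rot [ 3.141e+00 -1.000e-03  9.800e-02] F [-1.6  0.2  2. ] open 0.0299 grip 25.0 t 11.52
```

```bash

python3 -m crank '[[-1,0,0,-4,0],[-1,0,0,-12,0],[-1,0,0,-23,0],[-1,0,0,-36,0],[-1,0,0,-50,0],[-1,0,0,-64,0],[-1,0,0,-78,0],[-1,0,0,-92,0],[-1,0,0,-104,0],[-1,0,0,-114,0],[-1,0,0,-119,0],[-1,0,0,-120,0]]'
python3 -m crank '[[-1,0,4,0,0],[-1,0,12,0,0],[-1,0,24,0,0],[-1,0,38,0,0],[-1,0,52,0,0],[-1,0,63,0,0],[-1,0,70,0,0],[-1,0,74,0,0],[-1,0,75,0,0],[-1,0,75,0,0],[-1,0,75,0,0]]'
cat >> h.py <<'E'
def at(k,z=229):
    "tool target over lane k, with the seen tool-camera offset"
    go(O+1.5*E_+(LANE[k]+1.5)*Q_,z)
E
python3 -c "
from h import *
at('yellow')"
```

```text
time: 12.52
tool_pos: [0.5917, -0.0458, 0.3512]
tool_rot: [3.141, -0.002, 0.098]
contact_force: [0.4, -0.7, -2.6]
opening: 0.0302
grip_force: 25.0
time: 13.43
tool_pos: [0.5989, -0.12, 0.3497]
tool_rot: [-3.141, 0.0, 0.098]
contact_force: [1.1, 0.1, -1.6]
opening: 0.0297
grip_force: 25.0
shift [-1.000e-01  6.000e-01  1.207e+02] roll 0.002 pos [ 598.9 -120.   349.7] rot [-3.141  0.     0.098] F [ 1.1  0.1 -1.6] open 0.0297 grip 25.0 t 13.43
```

```bash

python3 -m crank '[[-1,0,0.5,4,0],[-1,0,0.5,12,0],[-1,0,0.5,23,0],[-1,0,0.5,36,0],[-1,0,0.5,50,0],[-1,0,0.5,64,0],[-1,0,0.5,78,0],[-1,0,0.5,90,0],[-1,0,0.5,99,0],[-1,0,0.5,104,0],[-1,0,0.5,107,0],[-1,0,0.5,109,0]]'
python3 -m crank '[[-1,0,0,1.5,0],[-1,0,0,3,0],[-1,0,0,4.5,0],[-1,0,0,6,0],[-1,0,0,7.5,0],[-1,0,0,9,0],[-1,0,0,10,0],[-1,0,0,10.5,0],[-1,0,0,11,0],[-1,0,0,11,0],[-1,0,0,11,0]]'
```

```text
time: 14.43
tool_pos: [0.599, -0.1208, 0.2403]
tool_rot: [-3.142, 0.0, 0.098]
contact_force: [0.9, -0.2, -1.1]
opening: 0.0298
grip_force: 25.0
time: 15.35
tool_pos: [0.5989, -0.1209, 0.2301]
tool_rot: [3.141, -0.0, 0.098]
contact_force: [-1.5, 0.2, 2.7]
opening: 0.0298
grip_force: 25.0
```

```bash

python3 -m crank '[[0.2,0,0,0,0],[0.2,0,0,0,0],[0.2,0,0,0,0],[0.2,0,0,0,0],[0.2,0,0,-6,0],[0.2,0,0,-18,0],[0.2,0,0,-36,0],[0.2,0,0,-56,0],[0.2,0,0,-76,0],[0.2,0,0,-96,0],[0.2,0,0,-112,0],[0.2,0,0,-118,0]]'
python3 -m crank '[[0.2,0,-8,0,0],[0.2,0,-25,0,0],[0.2,0,-50,0,0],[0.2,0,-77,0,0],[0.2,0,-104,0,0],[0.2,0,-131,0,0],[0.2,0,-158,0,0],[0.2,0,-185,0,0],[0.2,0,-212,0,0],[0.2,0,-239,0,0],[0.2,0,-260,0,0],[0.2,0,-276,0,0]]'
python3 -m crank '[[0.2,0,-14,0,0],[0.2,0,-22,0,0],[0.2,0,-27,0,0],[0.2,0,-28,0,0],[0.2,0,-28,0,0],[0.2,0,-28,0,0]]'
python3 - <<'E'
from h import *
at("grey")
p,d=vision.read_camera("top"); cv2.imwrite("pics/top4.png",p[:,:,::-1])
racks(p,d)
E
```

```text
time: 16.35
tool_pos: [0.5993, -0.121, 0.3519]
tool_rot: [3.139, -0.006, 0.098]
contact_force: [0.7, -0.6, 0.5]
opening: 0.0551
grip_force: 0.0
time: 17.35
tool_pos: [0.571, 0.1563, 0.3465]
tool_rot: [-3.141, 0.002, 0.099]
contact_force: [-1.0, -0.1, 0.5]
opening: 0.0552
grip_force: 0.0
time: 17.85
tool_pos: [0.5695, 0.1809, 0.3476]
tool_rot: [3.141, 0.0, 0.097]
contact_force: [0.2, 0.7, -0.3]
opening: 0.0556
grip_force: 0.0
shift [  0.3  -1.2 118.6] roll 0.001 pos [569.5 180.9 347.6] rot [3.141 0.    0.097] F [ 0.2  0.7 -0.3] open 0.0556 grip 0.0 t 17.85
rack px [297. 190.] l,t 1.0 -153.6 size [123.  30.] ang 5.54 z 0.0864
rack px [225. 199.] l,t 0.1 -0.1 size [123.   29.8] ang 5.44 z 0.0861
rack px [192. 207.] l,t 0.6 75.4 size [122.9  29.4] ang 4.81 z 0.0863
rack px [156. 229.] l,t -43.0 149.4 size [37.8 30.3] ang 5.74 z 0.086
```

Yellow is seated (l 1.0, t -153.6, z 86.4). Now I'll pick red up from grey and move it to the red lane.

```bash

python3 -m crank '[[0.2,0,-0.7,10,0],[0.2,0,-0.7,25,0],[0.2,0,-0.7,42,0],[0.2,0,-0.7,60,0],[0.2,0,-0.7,78,0],[0.2,0,-0.7,94,0],[0.2,0,-0.7,106,0],[0.2,0,-0.7,114,0],[0.2,0,-0.7,118,0],[0.2,0,-0.7,118,0],[0.2,0,-0.7,118,0]]'
python3 -m crank '[[-1,0,0,0,0],[-1,0,0,0,0],[-1,0,0,0,0],[-1,0,0,0,0],[-1,0,0,0,0],[-1,0,0,0,0]]'
python3 -m crank '[[-1,0,0,-4,0],[-1,0,0,-12,0],[-1,0,0,-23,0],[-1,0,0,-36,0],[-1,0,0,-50,0],[-1,0,0,-64,0],[-1,0,0,-78,0],[-1,0,0,-92,0],[-1,0,0,-104,0],[-1,0,0,-114,0],[-1,0,0,-119,0],[-1,0,0,-120,0]]'
python3 -c "
from h import *
at('red')"
```

```text
time: 18.82
tool_pos: [0.5695, 0.1822, 0.23]
tool_rot: [3.142, -0.001, 0.098]
contact_force: [-0.1, 0.6, 0.5]
opening: 0.0548
grip_force: 0.0
time: 19.32
tool_pos: [0.5693, 0.1824, 0.23]
tool_rot: [3.141, -0.001, 0.098]
contact_force: [0.2, 0.5, 1.8]
opening: 0.0294
grip_force: 25.0
time: 20.32
tool_pos: [0.5693, 0.1824, 0.3512]
tool_rot: [-3.141, -0.002, 0.098]
contact_force: [0.2, 0.2, -1.4]
opening: 0.0299
grip_force: 25.0
shift [ -0.4 228.4 122.2] roll 0.002 pos [569.3 182.4 351.2] rot [-3.141e+00 -2.000e-03  9.800e-02] F [ 0.2  0.2 -1.4] open 0.0299 grip 25.0 t 20.32
```

```bash

python3 -m crank '[[-1,0,8,0,0],[-1,0,24,0,0],[-1,0,46,0,0],[-1,1,70,0,0],[-1,1,94,0,0],[-1,1,118,0,0],[-1,1,142,0,0],[-1,1,166,0,0],[-1,1,188,0,0],[-1,1,206,0,0],[-1,1,218,0,0],[-1,1,225,0,0]]'
python3 -m crank '[[-1,0,2,0,0],[-1,0,3,0,0],[-1,0,3,0,0],[-1,0,3,0,0]]'
python3 -c "
from h import *
at('red')"
```

```text
time: 21.32
tool_pos: [0.5921, -0.0433, 0.3489]
tool_rot: [-3.141, 0.001, 0.096]
contact_force: [0.7, 0.2, -1.8]
opening: 0.0297
grip_force: 25.0
time: 21.65
tool_pos: [0.5924, -0.0436, 0.3497]
tool_rot: [-3.141, 0.0, 0.099]
contact_force: [-0.2, 0.8, -1.0]
opening: 0.0296
grip_force: 25.0
shift [ -1.    1.3 120.7] roll 0.003 pos [592.4 -43.6 349.7] rot [-3.141  0.     0.099] F [-0.2  0.8 -1. ] open 0.0296 grip 25.0 t 21.65
```

```bash

python3 -m crank '[[-1,0,1,4,0],[-1,0,1,12,0],[-1,0,1,23,0],[-1,0,1,36,0],[-1,0,1,50,0],[-1,0,1,64,0],[-1,0,1,78,0],[-1,0,1,90,0],[-1,0,1,99,0],[-1,0,1,104,0],[-1,0,1,107,0],[-1,0,1,109,0]]'
python3 -m crank '[[-1,0,0,1.5,0],[-1,0,0,3,0],[-1,0,0,4.5,0],[-1,0,0,6,0],[-1,0,0,7.5,0],[-1,0,0,9,0],[-1,0,0,10,0],[-1,0,0,10.5,0],[-1,0,0,11,0],[-1,0,0,11,0],[-1,0,0,11,0]]'
```

```text
time: 22.65
tool_pos: [0.5926, -0.0454, 0.2404]
tool_rot: [3.142, 0.0, 0.098]
contact_force: [-0.1, 0.9, -1.4]
opening: 0.0299
grip_force: 25.0
time: 23.57
tool_pos: [0.5925, -0.0455, 0.2301]
tool_rot: [3.141, -0.0, 0.098]
contact_force: [-1.1, 0.0, 3.3]
opening: 0.0299
grip_force: 25.0
```

```bash

python3 -m crank '[[0.2,0,0,0,0],[0.2,0,0,0,0],[0.2,0,0,0,0],[0.2,0,0,0,0],[0.2,0,0,-6,0],[0.2,0,0,-18,0],[0.2,0,0,-36,0],[0.2,0,0,-56,0],[0.2,0,0,-76,0],[0.2,0,0,-96,0],[0.2,0,0,-112,0],[0.2,0,0,-118,0]]'
python3 -m crank '[[0.2,0,-8,0,0],[0.2,0,-24,0,0],[0.2,0,-46,0,0],[0.2,0,-70,0,0],[0.2,0,-94,0,0],[0.2,0,-116,0,0],[0.2,0,-134,0,0],[0.2,0,-146,0,0],[0.2,0,-152,0,0],[0.2,0,-153,0,0],[0.2,0,-153,0,0],[0.2,0,-153,0,0]]'
python3 - <<'E'
from h import *
at("purple")
p,d=vision.read_camera("top"); cv2.imwrite("pics/top5.png",p[:,:,::-1])
racks(p,d)
E
```

```text
time: 24.57
tool_pos: [0.593, -0.0455, 0.3509]
tool_rot: [3.14, -0.005, 0.098]
contact_force: [0.3, 0.0, 0.6]
opening: 0.0552
grip_force: 0.0
time: 25.57
tool_pos: [0.5778, 0.1061, 0.3474]
tool_rot: [3.141, 0.0, 0.097]
contact_force: [0.2, 0.2, -0.2]
opening: 0.0548
grip_force: 0.0
shift [ -0.7  -0.5 118.4] roll 0.001 pos [577.8 106.1 347.4] rot [3.141 0.    0.097] F [ 0.2  0.2 -0.2] open 0.0548 grip 0.0 t 25.57
rack px [297. 190.] l,t 0.9 -153.7 size [122.9  29.9] ang 5.63 z 0.0864
rack px [261. 195.] l,t 0.7 -78.3 size [123.1  29.6] ang 5.21 z 0.0864
rack px [228. 210.] l,t 0.1 -0.3 size [123.2  29.5] ang 4.89 z 0.0861
```

Red is seated (z 86.4). Now white goes to grey.

```bash

python3 -m crank '[[0.2,-0.5,-0.7,10,0],[0.2,-0.5,-0.7,25,0],[0.2,-0.5,-0.7,42,0],[0.2,-0.5,-0.7,60,0],[0.2,-0.5,-0.7,78,0],[0.2,-0.5,-0.7,94,0],[0.2,-0.5,-0.7,106,0],[0.2,-0.5,-0.7,114,0],[0.2,-0.5,-0.7,118,0],[0.2,-0.5,-0.7,118,0],[0.2,-0.5,-0.7,118,0]]'
python3 -m crank '[[-1,0,0,0,0],[-1,0,0,0,0],[-1,0,0,0,0],[-1,0,0,0,0],[-1,0,0,0,0],[-1,0,0,0,0]]'
python3 -m crank '[[-1,0,0,-4,0],[-1,0,0,-12,0],[-1,0,0,-23,0],[-1,0,0,-36,0],[-1,0,0,-50,0],[-1,0,0,-64,0],[-1,0,0,-78,0],[-1,0,0,-92,0],[-1,0,0,-104,0],[-1,0,0,-114,0],[-1,0,0,-119,0],[-1,0,0,-120,0]]'
python3 -m crank '[[-1,0,-4,0,0],[-1,0,-12,0,0],[-1,0,-24,0,0],[-1,0,-38,0,0],[-1,0,-52,0,0],[-1,0,-63,0,0],[-1,0,-70,0,0],[-1,0,-74,0,0],[-1,0,-75,0,0],[-1,0,-75,0,0],[-1,0,-75,0,0]]'
python3 -c "
from h import *
at('grey')"
```

```text
time: 26.53
tool_pos: [0.5773, 0.1073, 0.2299]
tool_rot: [3.141, -0.0, 0.097]
contact_force: [0.6, 0.0, -0.4]
opening: 0.0552
grip_force: 0.0
time: 27.03
tool_pos: [0.5772, 0.1075, 0.2301]
tool_rot: [3.141, -0.001, 0.098]
contact_force: [-1.5, 0.9, 1.7]
opening: 0.0296
grip_force: 25.0
time: 28.03
tool_pos: [0.5772, 0.1075, 0.3512]
tool_rot: [3.141, -0.002, 0.098]
contact_force: [0.5, -0.1, -1.6]
opening: 0.0302
grip_force: 25.0
time: 28.95
tool_pos: [0.5699, 0.1818, 0.3497]
tool_rot: [3.141, -0.0, 0.098]
contact_force: [-0.6, -1.1, -1.4]
opening: 0.0297
grip_force: 25.0
shift [-1.000e-01 -4.000e-01  1.207e+02] roll 0.002 pos [569.9 181.8 349.7] rot [ 3.141 -0.     0.098] F [-0.6 -1.1 -1.4] open 0.0297 grip 25.0 t 28.95
```

```bash

python3 -m crank '[[-1,0,0,4,0],[-1,0,0,12,0],[-1,0,0,23,0],[-1,0,0,36,0],[-1,0,0,50,0],[-1,0,0,64,0],[-1,0,0,78,0],[-1,0,0,90,0],[-1,0,0,99,0],[-1,0,0,104,0],[-1,0,0,107,0],[-1,0,0,109,0]]'
python3 -m crank '[[-1,0,0,1.5,0],[-1,0,0,3,0],[-1,0,0,4.5,0],[-1,0,0,6,0],[-1,0,0,7.5,0],[-1,0,0,9,0],[-1,0,0,10,0],[-1,0,0,10.5,0],[-1,0,0,11,0],[-1,0,0,11,0],[-1,0,0,11,0]]'
```

```text
time: 29.95
tool_pos: [0.5698, 0.182, 0.2403]
tool_rot: [3.141, 0.0, 0.098]
contact_force: [0.2, 0.4, -1.4]
opening: 0.0298
grip_force: 25.0
time: 30.87
tool_pos: [0.5697, 0.1821, 0.2301]
tool_rot: [3.141, -0.0, 0.098]
contact_force: [-2.1, -0.4, 3.4]
opening: 0.0299
grip_force: 25.0
```

```bash
python3 -c "
from h import *
go(O+.8*E_+1.3*Q_,229)"
```

```text
shift [ -1.  151.1   1.1] roll 0.002 pos [569.7 182.1 230.1] rot [ 3.141 -0.     0.098] F [-2.1 -0.4  3.4] open 0.0299 grip 25.0 t 30.87
```

```bash

python3 -m crank '[[0.2,0,0,0,0],[0.2,0,0,0,0],[0.2,0,0,0,0],[0.2,0,0,0,0],[0.2,0,0,-6,0],[0.2,0,0,-18,0],[0.2,0,0,-36,0],[0.2,0,0,-56,0],[0.2,0,0,-76,0],[0.2,0,0,-96,0],[0.2,0,0,-112,0],[0.2,0,0,-118,0]]'
python3 -m crank '[[0.2,-1,8,0,0],[0.2,-1,24,0,0],[0.2,-1,46,0,0],[0.2,-1,70,0,0],[0.2,-1,94,0,0],[0.2,-1,116,0,0],[0.2,-1,134,0,0],[0.2,-1,145,0,0],[0.2,-1,150,0,0],[0.2,-1,151,0,0],[0.2,-1,151,0,0],[0.2,-1,151,0,0]]'
python3 - <<'E'
from h import *
go(O+.8*E_+1.3*Q_,229)
p,d=vision.read_camera("top"); cv2.imwrite("pics/top6.png",p[:,:,::-1])
racks(p,d)
E
```

```text
time: 31.87
tool_pos: [0.5701, 0.1822, 0.3509]
tool_rot: [-3.141, -0.005, 0.098]
contact_force: [-0.1, -0.1, -0.2]
opening: 0.0547
grip_force: 0.0
time: 32.87
tool_pos: [0.5834, 0.0325, 0.3475]
tool_rot: [-3.141, 0.0, 0.099]
contact_force: [-0.1, 0.4, 0.7]
opening: 0.0551
grip_force: 0.0
shift [  0.    0.9 118.5] roll 0.003 pos [583.4  32.5 347.5] rot [-3.141  0.     0.099] F [-0.1  0.4  0.7] open 0.0551 grip 0.0 t 32.87
rack px [297. 190.] l,t 0.8 -154.0 size [122.6  30.2] ang 5.74 z 0.0865
rack px [264. 216.] l,t -42.8 -78.6 size [36.4 28.3] ang 4.32 z 0.0863
```

```bash
python3 - <<'E'
from h import *
p,d=vision.read_camera("side"); cv2.imwrite("pics/c4.png",cv2.resize(p[100:320,150:400],None,fx=2.6,fy=2.6,interpolation=cv2.INTER_CUBIC)[:,:,::-1])
W=cloud("side",d);z=W[...,2];X=W[...,:2]*1000-O
m=(abs(X@Q_-151)<25)&(abs(X@E_)<75)&(z>.05); print(m.sum(),"rack l ext",np.percentile((X@E_)[m&(z<.085)],[1,99]),"z",np.percentile(z[m],[50,80,95,99]))
E
```

```text
1654 rack l ext [-60.40241465  59.91327944] z [0.07918153 0.08655182 0.10130411 0.10297372]
```

View pics/c4.png

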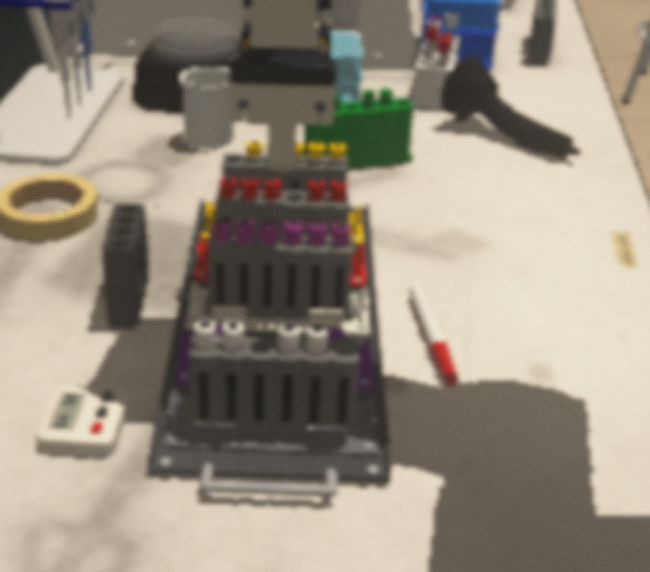

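The crop shows the white rack standing in grey (270,390). Purple (285,270) is under the open gripper, and red (285,190) and yellow (290,150) are in their own lanes. Now purple moves to the purple lane.

```bash

python3 -m crank '[[0.2,0,0.6,10,0],[0.2,0,0.6,25,0],[0.2,0,0.6,42,0],[0.2,0,0.6,60,0],[0.2,0,0.6,78,0],[0.2,0,0.6,94,0],[0.2,0,0.6,106,0],[0.2,0,0.6,114,0],[0.2,0,0.6,118,0],[0.2,0,0.6,118,0],[0.2,0,0.6,118,0]]'
python3 -m crank '[[-1,0,0,0,0],[-1,0,0,0,0],[-1,0,0,0,0],[-1,0,0,0,0],[-1,0,0,0,0],[-1,0,0,0,0]]'
python3 -m crank '[[-1,0,0,-4,0],[-1,0,0,-12,0],[-1,0,0,-23,0],[-1,0,0,-36,0],[-1,0,0,-50,0],[-1,0,0,-64,0],[-1,0,0,-78,0],[-1,0,0,-92,0],[-1,0,0,-104,0],[-1,0,0,-114,0],[-1,0,0,-119,0],[-1,0,0,-120,0]]'
python3 -m crank '[[-1,0.5,-4,0,0],[-1,0.5,-12,0,0],[-1,0.5,-24,0,0],[-1,0.5,-38,0,0],[-1,0.5,-52,0,0],[-1,0.5,-63,0,0],[-1,0.5,-70,0,0],[-1,0.5,-74,0,0],[-1,0.5,-75,0,0],[-1,0.5,-75,0,0],[-1,0.5,-75,0,0]]'
python3 -c "
from h import *
at('purple')"
```

```text
time: 33.88
tool_pos: [0.5837, 0.0313, 0.2299]
tool_rot: [3.141, -0.001, 0.098]
contact_force: [0.8, 0.1, -0.2]
opening: 0.055
grip_force: 0.0
time: 34.38
tool_pos: [0.5836, 0.0312, 0.2301]
tool_rot: [3.141, -0.001, 0.098]
contact_force: [-0.7, 0.4, 3.6]
opening: 0.0298
grip_force: 25.0
time: 35.38
tool_pos: [0.5837, 0.0311, 0.3512]
tool_rot: [3.141, -0.002, 0.098]
contact_force: [0.7, 0.7, -1.7]
opening: 0.03
grip_force: 25.0
time: 36.3
tool_pos: [0.5768, 0.1055, 0.3497]
tool_rot: [3.141, -0.0, 0.098]
contact_force: [0.2, -1.4, -1.3]
opening: 0.0298
grip_force: 25.0
shift [  0.2  -0.9 120.7] roll 0.002 pos [576.8 105.5 349.7] rot [ 3.141 -0.     0.098] F [ 0.2 -1.4 -1.3] open 0.0298 grip 25.0 t 36.3
```

```bash

python3 -m crank '[[-1,0,-0.6,4,0],[-1,0,-0.6,12,0],[-1,0,-0.6,23,0],[-1,0,-0.6,36,0],[-1,0,-0.6,50,0],[-1,0,-0.6,64,0],[-1,0,-0.6,78,0],[-1,0,-0.6,90,0],[-1,0,-0.6,99,0],[-1,0,-0.6,104,0],[-1,0,-0.6,107,0],[-1,0,-0.6,109,0]]'
python3 -m crank '[[-1,0,0,1.5,0],[-1,0,0,3,0],[-1,0,0,4.5,0],[-1,0,0,6,0],[-1,0,0,7.5,0],[-1,0,0,9,0],[-1,0,0,10,0],[-1,0,0,10.5,0],[-1,0,0,11,0],[-1,0,0,11,0],[-1,0,0,11,0]]'
python3 -c "
from h import *
at('grey')"
```

```text
time: 37.3
tool_pos: [0.5768, 0.1063, 0.2404]
tool_rot: [3.142, -0.0, 0.098]
contact_force: [0.1, 0.4, -1.2]
opening: 0.03
grip_force: 25.0
time: 38.22
tool_pos: [0.5766, 0.1064, 0.2301]
tool_rot: [3.141, -0.0, 0.098]
contact_force: [-2.9, -0.6, 3.7]
opening: 0.0299
grip_force: 25.0
shift [  0.5 -76.    1.1] roll 0.002 pos [576.6 106.4 230.1] rot [ 3.141 -0.     0.098] F [-2.9 -0.6  3.7] open 0.0299 grip 25.0 t 38.22
```

```bash

python3 -m crank '[[0.2,0,0,0,0],[0.2,0,0,0,0],[0.2,0,0,0,0],[0.2,0,0,0,0],[0.2,0,0,-6,0],[0.2,0,0,-18,0],[0.2,0,0,-36,0],[0.2,0,0,-56,0],[0.2,0,0,-76,0],[0.2,0,0,-96,0],[0.2,0,0,-112,0],[0.2,0,0,-118,0]]'
python3 -m crank '[[0.2,0,-8,0,0],[0.2,0,-20,0,0],[0.2,0,-34,0,0],[0.2,0,-48,0,0],[0.2,0,-60,0,0],[0.2,0,-69,0,0],[0.2,0,-74,0,0],[0.2,0,-76,0,0],[0.2,0,-76,0,0],[0.2,0,-76,0,0]]'
python3 - <<'E'
from h import *
p,d=vision.read_camera("top"); cv2.imwrite("pics/top7.png",p[:,:,::-1])
racks(p,d)
at("grey")
E
```

```text
time: 39.22
tool_pos: [0.5771, 0.1065, 0.3508]
tool_rot: [3.141, -0.005, 0.098]
contact_force: [-0.2, 0.5, 0.3]
opening: 0.055
grip_force: 0.0
time: 40.05
tool_pos: [0.5693, 0.1819, 0.3476]
tool_rot: [3.141, 0.0, 0.098]
contact_force: [-1.3, 1.0, -0.8]
opening: 0.0551
grip_force: 0.0
rack px [297. 190.] l,t 1.0 -153.7 size [123.   29.8] ang 5.62 z 0.0863
rack px [261. 195.] l,t 0.9 -78.4 size [123.5  29.6] ang 4.98 z 0.0863
rack px [192. 205.] l,t 0.4 74.1 size [123.2  29.9] ang 5.46 z 0.0863
rack px [156. 229.] l,t -42.8 150.0 size [36.9 29.7] ang 5.04 z 0.0862
shift [  0.4  -0.5 118.7] roll 0.001 pos [569.4 181.6 347.7] rot [3.141 0.    0.097] F [-0.6  0.5 -0.1] open 0.0553 grip 0.0 t 40.1
```

Purple is seated (z 86.3). The last move is white from grey to the white lane.

```bash

python3 -m crank '[[0.2,0,-0.5,10,0],[0.2,0,-0.5,25,0],[0.2,0,-0.5,42,0],[0.2,0,-0.5,60,0],[0.2,0,-0.5,78,0],[0.2,0,-0.5,94,0],[0.2,0,-0.5,106,0],[0.2,0,-0.5,114,0],[0.2,0,-0.5,118,0],[0.2,0,-0.5,118,0],[0.2,0,-0.5,118,0]]'
python3 -m crank '[[-1,0,0,0,0],[-1,0,0,0,0],[-1,0,0,0,0],[-1,0,0,0,0],[-1,0,0,0,0],[-1,0,0,0,0]]'
python3 -m crank '[[-1,0,0,-4,0],[-1,0,0,-12,0],[-1,0,0,-23,0],[-1,0,0,-36,0],[-1,0,0,-50,0],[-1,0,0,-64,0],[-1,0,0,-78,0],[-1,0,0,-92,0],[-1,0,0,-104,0],[-1,0,0,-114,0],[-1,0,0,-119,0],[-1,0,0,-120,0]]'
python3 -m crank '[[-1,0,8,0,0],[-1,0,24,0,0],[-1,0,46,0,0],[-1,0.5,70,0,0],[-1,0.5,94,0,0],[-1,0.5,116,0,0],[-1,0.5,134,0,0],[-1,0.5,146,0,0],[-1,0.5,151,0,0],[-1,0.5,152,0,0],[-1,0.5,152,0,0],[-1,0.5,152,0,0]]'
python3 -c "
from h import *
at('white')"
```

```text
time: 41.02
tool_pos: [0.5694, 0.1824, 0.23]
tool_rot: [3.141, -0.001, 0.098]
contact_force: [-0.4, 0.0, -0.5]
opening: 0.055
grip_force: 0.0
time: 41.52
tool_pos: [0.5693, 0.1826, 0.2301]
tool_rot: [3.142, -0.001, 0.098]
contact_force: [0.6, 0.0, 3.2]
opening: 0.0301
grip_force: 25.0
time: 42.52
tool_pos: [0.5693, 0.1826, 0.3512]
tool_rot: [-3.141, -0.002, 0.098]
contact_force: [-0.0, -0.8, -2.0]
opening: 0.0297
grip_force: 25.0
time: 43.52
tool_pos: [0.5845, 0.0321, 0.3495]
tool_rot: [-3.141, 0.0, 0.099]
contact_force: [-0.2, 0.4, -1.2]
opening: 0.0297
grip_force: 25.0
shift [ -0.3   1.4 120.5] roll 0.003 pos [584.5  32.1 349.5] rot [-3.141  0.     0.099] F [-0.2  0.4 -1.2] open 0.0297 grip 25.0 t 43.52
```

```bash

python3 -m crank '[[-1,0,1,4,0],[-1,0,1,12,0],[-1,0,1,23,0],[-1,0,1,36,0],[-1,0,1,50,0],[-1,0,1,64,0],[-1,0,1,78,0],[-1,0,1,90,0],[-1,0,1,99,0],[-1,0,1,104,0],[-1,0,1,107,0],[-1,0,1,109,0]]'
python3 -m crank '[[-1,0,0,1.5,0],[-1,0,0,3,0],[-1,0,0,4.5,0],[-1,0,0,6,0],[-1,0,0,7.5,0],[-1,0,0,9,0],[-1,0,0,10,0],[-1,0,0,10.5,0],[-1,0,0,11,0],[-1,0,0,11,0],[-1,0,0,11,0]]'
```

```text
time: 44.52
tool_pos: [0.5847, 0.0305, 0.2405]
tool_rot: [3.142, -0.0, 0.098]
contact_force: [-0.8, -0.1, -0.6]
opening: 0.0297
grip_force: 25.0
time: 45.43
tool_pos: [0.5846, 0.0303, 0.23]
tool_rot: [3.141, -0.0, 0.098]
contact_force: [-2.1, 0.8, 3.3]
opening: 0.0299
grip_force: 25.0
```

Release, back away to the right and look.

```bash

python3 -m crank '[[0.2,0,0,0,0],[0.2,0,0,0,0],[0.2,0,0,0,0],[0.2,0,0,0,0],[0.2,0,0,-6,0],[0.2,0,0,-18,0],[0.2,0,0,-36,0],[0.2,0,0,-60,0],[0.2,0,0,-86,0],[0.2,0,0,-112,0],[0.2,0,0,-136,0],[0.2,0,0,-150,0]]'
python3 -m crank '[[0.2,-5,10,0,0],[0.2,-15,30,0,0],[0.2,-28,56,0,0],[0.2,-42,84,0,0],[0.2,-56,112,0,0],[0.2,-70,140,0,0],[0.2,-84,168,0,0],[0.2,-98,196,0,0],[0.2,-112,224,0,0],[0.2,-124,248,0,0],[0.2,-130,260,0,0],[0.2,-130,260,0,0]]'
python3 - <<'E'
from h import *
p,d=vision.read_camera("top"); cv2.imwrite("pics/end.png",cv2.resize(p[110:260,120:400],None,fx=2.8,fy=2.8,interpolation=cv2.INTER_CUBIC)[:,:,::-1])
racks(p,d); at("white")
E
```

```text
time: 46.43
tool_pos: [0.5848, 0.0303, 0.3833]
tool_rot: [3.141, -0.005, 0.098]
contact_force: [0.9, -0.1, 0.8]
opening: 0.0548
grip_force: 0.0
time: 47.43
tool_pos: [0.4793, -0.2436, 0.3788]
tool_rot: [-3.141, 0.001, 0.094]
contact_force: [0.3, -0.3, -0.4]
opening: 0.0551
grip_force: 0.0
rack px [297. 190.] l,t 0.9 -153.8 size [122.8  30. ] ang 5.64 z 0.0864
rack px [261. 195.] l,t 0.6 -78.2 size [122.8  29.6] ang 5.89 z 0.0864
rack px [226. 199.] l,t 1.0 -2.4 size [123.2  29.7] ang 5.4 z 0.0865
rack px [190. 204.] l,t 0.2 74.1 size [122.8  29.9] ang 5.51 z 0.0862
shift [ 129.9 -261.6  150.1] roll -0.001 pos [ 479.9 -242.1  379. ] rot [-3.141e+00  1.000e-03  9.500e-02] F [ 0.5 -0.4 -0.5] open 0.0552 grip 0.0 t 47.48
```

View pics/end.png

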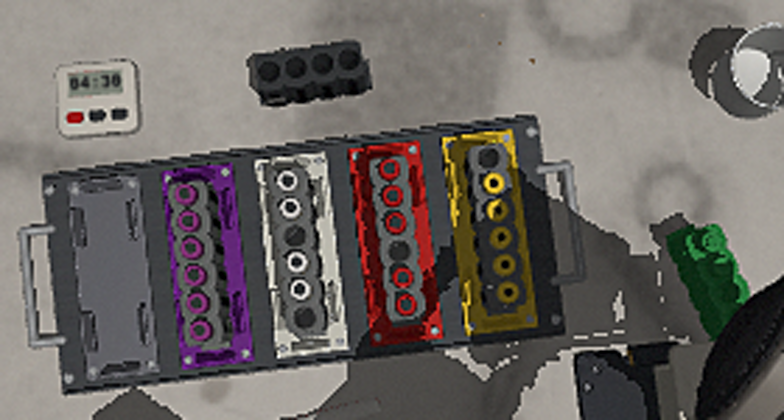

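The crop shows purple (195,262), white (297,247), red (398,238) and yellow (497,230) each in the matching lane, with tops at 86 mm, so fully down. Grey (110,280) is empty, and the black rack (310,72) and green rack (712,280) haven't moved.

```bash
python3 -c "
from cell import ticket
print(ticket.hand_in())"
```

```text
the job is handed in; nothing more can be done
None
```

The job is handed in: all four racks are upright and fully down in their matching lanes, the grey lane is empty, and the black rack was not touched (about 47 s of the 136 s used).

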